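# Fit the keyed drag plate and spacer on an open reel

### The job

Put the drag back together on the open fishing reel: slip the wide hex-hubbed drag plate over its upright gear sleeve and turn it until its tab drops into the keyway and it lies flat on the brass gear, then fit the keyed hex spacer the same way, down flat on top of the plate. Do not force the parts or bump the pinion and yoke beside the gear, let go of both, and leave everything else on the bench where it is.

Things in the scene. Friction and masses are not known exactly. Their poses are not given: they have to be found in the camera images.
- reel: Gear-side plate of a big fishing reel, open, face up, in a round black rubber nest, fixed: 168 mm across, aluminium rim 24 mm high. Origin: centre of its underside on the bench, z up; the sleeve's axis is at (-23, 0) mm. Beside the gear, towards +x: a steel yoke bar over the pinion, 62 mm along y, 14 mm along x, centred at (33, 0), 42 mm high.
- pinion (a point): Top of the pinion's stub shaft, 62 mm above the bench, at (21, 0) mm in the reel's frame; the brass pinion below is 17 mm across and 50 mm high. With the yoke and the studs it takes up the reel's +x side of the sleeve, 45 degrees either way and from 35 mm off the sleeve's axis: no room there for an opening finger. On the other sides nothing stands higher than the gear.
- stud0 (a point): Top of one sprung yoke stud, 9 mm across, 56 mm above the bench, at (33, 26) mm in the reel's frame.
- stud1 (a point): Top of the other yoke stud, alike, at (33, -26) mm.
- gear: Brass gear, 67 mm across, in one piece with the upright steel sleeve. Origin: on its axis at bench height; z up along the axis; x points from the axis towards the keyway. Starts at any angle and turns only stiffly (1.2 N m).
- gear_face (a point): Centre of the gear's upper face at the foot of the sleeve, 28 mm above the bench; axes as gear. A dark groove in the face runs on outward from the keyway.
- sleeve_end (a point): Centre of the sleeve's upper end, 62 mm above the bench; axes as gear (x towards the keyway). The sleeve is 18 mm in diameter, end chamfered 1 mm. The keyway is a slot 6 mm wide down its whole side, open at the end, its floor 5 mm from the axis. A spindle 10.4 mm in diameter with a tapered tip stands 14 mm further up out of the end.
- plate: Drag plate, plain steel, 0.12 to 0.24 kg: round flange 64 mm across, 5 mm thick, with a hexagonal hub on it, 36 mm across flats, 5 to 14 mm above the underside. Lies flat, hub up. Origin: centre of the underside; z up; x points towards the tab (side marked by a dark bar on the flange). Flats of the hub face x and every 60 degrees from it.
- plate_top (a point): Centre of the top of the plate's hub, 14 mm above its underside; axes as plate. The bore is 20 mm in diameter; a tab 4.2 mm wide, 6 mm tall, at the underside, reaches in to 6 mm from the axis, so it clears the spindle, then rests on the sleeve's end until turned to the keyway.
- spacer: Keyed spacer, plain steel, 0.04 to 0.09 kg: hexagonal, 30 mm across flats, 16 mm tall, with the same bore and the same tab at its underside as the plate. Stands tab end down. Origin: centre of the underside; z up; x points towards the tab (dark mark on top and down that side). Flats face x and every 60 degrees from it.
- ring: Bystander: plain round bearing ring, steel, no tab, 34 mm across, 12 mm tall. Origin under its centre.
- star: Bystander: five-armed aluminium star wheel, 72 mm across, 12 mm tall. Origin under its centre.
- resin: Bystander: small blue bottle with black cap, 33 mm across, 85 mm tall. Origin under its centre.
- thinner: Bystander: tall yellow bottle with orange cap, 42 mm across, 150 mm tall. Origin under its centre.
- dish: Bystander: small glass bowl, 72 mm across, 34 mm tall, behind the reel. Origin under its centre.
- screwdriver: Bystander: screwdriver 190 mm long, lying behind the reel. Origin under its middle.

How it is judged (in metres and radians):
On the way, in this order (a step that is already met when the one before it is completed fails the run):
1. the drag plate is down on the gear with its tab in the keyway (z of plate in the frame of gear_face below 0.002 m and horizontal distance between plate and gear_face below 0.003 m and angle between the x axis of plate and the x axis of gear_face, either way round below 0.25 rad), for 0.2 s.
2. the spacer is down on the plate with its tab in the keyway (z of spacer in the frame of plate_top below 0.002 m and horizontal distance between spacer and gear_face below 0.003 m and angle between the x axis of spacer and the x axis of gear_face, either way round below 0.25 rad), for 0.2 s.
At the end, for the whole second after the job is handed in: The drag plate lies on the gear (underside within 2 mm of the gear's face, level within 0.06 rad) and the spacer on the plate's hub (within 2 mm, level within 0.06 rad), both centred on the sleeve within 3 mm with their tabs in the keyway (within 0.25 rad of its direction), at rest and released (all of step 1 and all of step 2 and angle between each of plate, spacer's own z axis and vertical below 0.06 rad and linear speed of each of plate, spacer below 0.02 m/s); the robot touches nothing.
It fails at once if a keyed part is forced against the sleeve or gear with more than 150 N (contact force between any of plate, spacer and gear above 150 N).
It fails at once if the robot bumps the reel (pinion, yoke, studs or rim) with more than 20 N (contact force between any of the arm, the fingers and reel above 20 N).
It fails at once if a bystander is moved by more than 20 mm (distance of any of ring, star, resin, thinner, dish, screwdriver from where it was at the start of the episode above 0.02 m).
It also fails if it takes over 72 s, if anything falls off the work surface, if the arm or the gripper's body presses on something with over 40 N, if the wrist force passes 120 N, or if a joint passes its speed limit or range.

### The arm

A 6-joint arm with a two-finger parallel gripper is mounted at the origin on the work surface. World frame = base frame: x ahead of the robot, y to its left, z up, the work surface at z = 0. Lengths are in m, angles in degrees, forces in N, time in s.
With the tool pointing down it reaches from about 0.375 to 0.9 m from the base axis. Payload 3.1 kg.
Tool frame: the origin (TCP) lies on the centre line of the jaws, within the pads' length; the fingertips stand 17 mm ahead of it and the grasp point (between the pads) lies 2 mm behind it; z points along the fingers, y is the line along which they close (so a half turn about z gives the same grasp; the last joint's range is limited). The gripper opens to 87 mm and grips with 3 to 60 N. Pads are 19 mm wide; open, the fingers measure 117 mm over their backs; the gripper's body (75 mm by 190 mm) begins 51 mm behind the grasp point.
Start: joints at [59.272, 30.224, 82.088, -0, 67.689, -10.227], TCP at [0.219, 0.585, 0.24] pointing down, gripper open.
Joint ranges: [-176.69, 176.69], [-43.24, 126.21], [12.49, 139.97], [-82, 262], [0, 151.66], [-163.58, 163.58]. Speed limits (degrees/s): [159.86, 159.86, 180, 180, 180, 180].

### API

Orientations are given as a 3x3 rotation matrix whose columns are the frame's x, y, z axes.
In Python, from rig import bot, imaging, finder gives the robot as it stands. The module is installed in compiled form; this text tells all that it offers.
- The arm moves only by the tool play_rows, never from a script. Its argument "motion" is a list that holds one entry, the list of rows, each a list of 6 numbers: the shift along the tool's x, y, z in m, then the turn, a rotation vector about the tool's x, y, z in degrees. In form: [[[dx, dy, dz, wx, wy, wz], ...]]. A call has 1 to 8 rows; each row is the pose to reach, as a shift and turn from the pose commanded when the call began, along the tool's axes at that moment; what a row does not reach only later rows make up. A row lasts 1/12 s, in which the tool goes at most 41.7 mm and 7.16 degrees, less where a joint would pass 70% of its speed; a pose out of reach is approached as far as the arm can. A call with a gripper value outside its range is refused whole. "fingers" is the finger opening in m, from 0 to 0.087, set as the call begins (left out, the last holds). The fingers move at their own pace and stop on an object; the grip force is fixed at half the most. Time passes only in rows, so rows that repeat a pose let the fingers close. It gives the time, the measured TCP pose, the force, the opening and the grip force at its end, in the units of the state.
- bot.read_state(): the state, without advancing time (a new reading comes with each control period).
- imaging.capture(name): name is "scene" or "top" or "wrist"; returns a dict with "frame" (480x640x3 uint8, red, green, blue), "camera_matrix" (3x3 intrinsics, pixels), "R" (3x3) and "t" (3): a world point X has camera coordinates R X + t. Camera axes: x right, y down, z forward; pixel columns grow to the right and rows downward; lengths in m; the calibration is good to about 2 mm. A picture is of the moment at which its call begins. There is no depth.
- bot.hand_in(): hands the job in; it is judged then, once.
Trained networks look in the newest picture that a camera, given by its name, has taken for a name from the list of things; names that differ only in an ending like _2 or _b are one class to them, and where a whole thing is asked for, a point or a joint stands for the part that bears it (a point fixed in the world has none). Each returns a list of dicts, best first, with "confidence" (0 to 1); they miss things now and then, are a little off and sometimes report something else, mostly with a low value. They report only what shows in the picture. A call takes as long as a camera call.
- finder.recognise(camera, name): "at" ([x, y, z] in m, in world coordinates, good to about 4 mm: the middle of the surface that is visible of it).
- finder.outline_of(camera, name): "pixels" (480x640 bool, what is visible of it).
The state is a dict: "time_s": time; "joint_positions": joint angles; "qvel": joint speeds; "tau": joint torques, N m; "position": TCP position; "tcp_rot": TCP orientation; "force": force on the tool from outside, world axes, zero at the start; "moment": the same for the moment, N m; "opening": opening from 0.0 (shut) to 1.0 (fully open); "grasp_force": force on a finger pad.
Only numpy, scipy, OpenCV 4.12 (cv2) and the standard library are available. Lean on these libraries where they do the work, as an engineer would, in place of code of your own. Each camera call takes 0.05 s, during which the arm holds its last target. There are 200 camera calls.

## Working session

There is one attempt and no reset: what is moved stays moved. The work goes in short steps, Python scripts to look and compute and a tool call to move; the robot and the scene stay as the last step left them, time stands still between calls to the robot, and variables do not carry over. Pictures are saved under pics/ and viewed, at most 14 in all, crops included, and the job is handed in when it is done.

Besides the shell and the picture viewer there is one more tool, called after "Request:" in YAML: its name, and indented under it one key for each argument. play_rows: Moves the arm, as the interface text tells. Its arguments: {"type":"object","properties":{"motion":{"type":"array"},"fingers":{"type":"number"}},"required":["motion"]}

```bash
mkdir -p pics; cat > h.py <<'E'
from rig import bot, imaging, finder
import numpy as np, cv2
def cap(c): return imaging.capture(c)
def ray(d,uv,z):
    K,R,t=[np.array(d[k],float) for k in("camera_matrix","R","t")]
    c=-R.T@t; r=R.T@np.linalg.inv(K)@[uv[0],uv[1],1]
    return c+r*(z-c[2])/r[2]
def proj(d,X):
    K,R,t=[np.array(d[k],float) for k in("camera_matrix","R","t")]
    p=K@(R@np.array(X,float)+t); return p[:2]/p[2]
def save(d,f,crop=None,s=1):
    im=d["frame"][:,:,::-1]
    if crop: x0,y0,x1,y1=crop; im=im[y0:y1,x0:x1]
    cv2.imwrite("pics/"+f,cv2.resize(im,None,fx=s,fy=s,interpolation=cv2.INTER_CUBIC))
E
python3 - <<'E'
from h import *
s=bot.read_state(); print(s)
for c in("scene","top","wrist"):
    d=cap(c); save(d,c+"0.png")
    print(c,"cam",-d["R"].T@d["t"] , d["camera_matrix"][0])
    for n in("reel","pinion","gear","gear_face","sleeve_end","plate","plate_top","spacer","ring","star","resin","thinner","dish","screwdriver"):
        r=finder.recognise(c,n)
        print(n,[(np.round(q["at"],3).tolist(),round(q["confidence"],2)) for q in r[:2]])
E
```

```text
{'time_s': 0.0, 'joint_positions': array([ 5.92706653e+01,  3.02769635e+01,  8.21565247e+01,  4.68375736e-04,
        6.76881631e+01, -1.02263310e+01]), 'qvel': array([ 0.0275857 , -0.10264735,  0.02064942, -0.04411647, -0.0082786 ,
        0.01371753]), 'tau': array([ 1.30752604e-03, -4.40028727e+01, -1.76593101e+01,  6.33817725e-02,
        5.79895510e-02, -1.52559260e-04]), 'position': array([0.21851175, 0.58481948, 0.23859229]), 'tcp_rot': array([[-9.36652529e-01,  3.50258260e-01, -1.09142696e-03],
       [ 3.50259749e-01,  9.36650837e-01, -1.82123028e-03],
       [ 3.84385023e-04, -2.08814288e-03, -9.99997746e-01]]), 'force': array([0.30601795, 0.41184627, 0.22276879]), 'moment': array([-0.05990221,  0.03622327,  0.03246746]), 'grasp_force': 0.0, 'opening': 1.0028131311529318}
scene cam [ 1.29462803 -0.07648171  0.59195907] [445.74654005   0.         312.0064789 ]
reel [([0.588, -0.068, 0.016], 0.7), ([0.423, 0.26, 0.075], 0.66)]
pinion [([0.589, -0.063, 0.012], 0.96)]
gear [([0.556, -0.048, 0.027], 0.87), ([0.589, -0.064, 0.018], 0.56)]
gear_face [([0.557, -0.046, 0.022], 0.86)
[... 882 characters left out ...]
2)]
plate_top [([0.571, 0.285, 0.016], 0.59), ([0.527, -0.397, 0.008], 0.58)]
spacer [([0.566, -0.065, 0.016], 0.66)]
ring [([0.574, 0.284, 0.017], 0.54)]
star [([0.552, -0.29, 0.006], 0.74), ([0.492, 0.4, 0.059], 0.35)]
resin [([0.493, 0.4, 0.059], 0.52)]
thinner [([0.399, 0.256, 0.1], 0.51), ([0.495, 0.402, 0.059], 0.47)]
dish [([0.764, 0.176, 0.022], 0.68), ([0.55, -0.288, 0.007], 0.35)]
screwdriver [([0.802, -0.137, 0.025], 0.67), ([0.566, -0.064, 0.017], 0.23)]
wrist cam [0.14260842 0.61349767 0.3852804 ] [363.72009162   0.         322.97649478]
reel []
pinion []
gear []
gear_face []
sleeve_end []
plate []
plate_top []
spacer []
ring []
star []
resin []
thinner []
dish []
screwdriver []
```

View pics/top0.png

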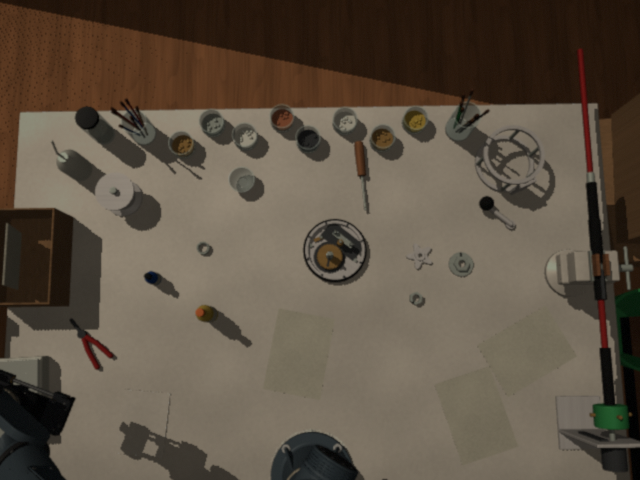

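View pics/scene0.png

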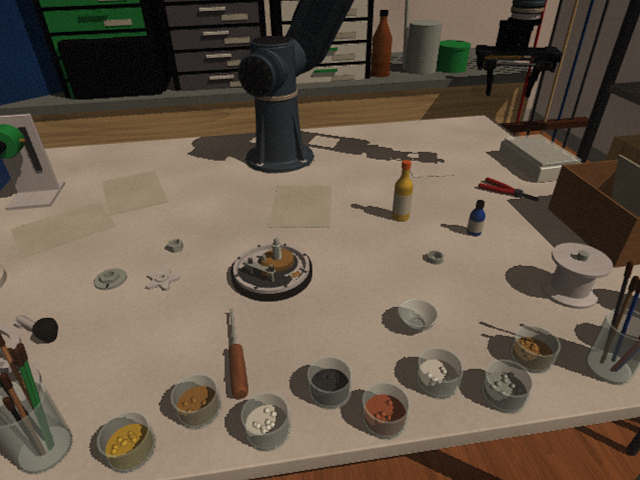

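The top view shows the reel at (337,250), plate at (461,264), star at (420,258), spacer at (417,299) and ring at (205,248). In the scene view the reel is at (272,268) and the plate at (110,278).

```bash
cat >> h.py <<'E'
def go(p,head=None,n=None):
    s=bot.read_state(); R=np.array(s["tcp_rot"]); d=R.T@(np.array(p)-s["position"])
    h=np.degrees(np.arctan2(R[1,0],R[0,0])); 
    w=0 if head is None else -((head-h+180)%360-180)
    print("pos",np.round(s["position"],4),"head",round(h,2),"tilt",np.round(R[:2,2],4),"t",round(s["time_s"],2),"j6",round(s["joint_positions"][5],1),
      "\n shift",np.round(d,4),"wz",round(w,2),"rows>=",round(max(np.linalg.norm(d)/.0417,abs(w)/7.16),1))
E
python3 - <<'E'
from h import *
d=cap("wrist"); s=bot.read_state(); R=s["tcp_rot"]
print(np.round(R.T@d["R"].T,3), R.T@(-d["R"].T@d["t"]-s["position"]), d["camera_matrix"])
go([0.46,0.10,0.26],180)
E
```

```text
[[-0.    -0.955 -0.296]
 [ 1.     0.    -0.001]
 [ 0.001 -0.296  0.955]] [ 0.08124293 -0.00040776 -0.14572964] [[363.72009162   0.         322.97649478]
 [  0.         363.72009162 237.27570403]
 [  0.           0.           1.        ]]
pos [0.2189 0.5854 0.2396] head 159.5 tilt [0.     0.0001] t 2.3 j6 -10.2 
 shift [-0.3959 -0.3702 -0.0205] wz -20.5 rows>= 13.0
```

Request:
play_rows:
  motion:
    - [[-0.22,-0.18,0,0,0,0],[-0.22,-0.18,0,0,0,0],[-0.22,-0.18,0,0,0,0],[-0.22,-0.18,0,0,0,0],[-0.22,-0.18,0,0,0,0],[-0.22,-0.18,0,0,0,0],[-0.22,-0.18,0,0,0,0]]

```text
time_s: 2.88
position: [0.3628, 0.3375, 0.2398]
tcp_rot: [[-0.937, 0.351, 0.001], [0.351, 0.937, -0.0], [-0.001, -0.0, -1.0]]
force: [-0.1, -0.3, 0.8]
opening: 1.004
grasp_force: 0.0
```

Request:
play_rows:
  motion:
    - [[-0.22,-0.18,0,0,0,0],[-0.22,-0.18,0,0,0,0],[-0.22,-0.18,0,0,0,0],[-0.22,-0.18,0,0,0,0],[-0.22,-0.18,0,0,0,0],[-0.22,-0.18,0,0,0,0],[-0.22,-0.18,0,0,0,0]]

```text
time_s: 3.47
position: [0.5065, 0.0914, 0.2399]
tcp_rot: [[-0.936, 0.351, 0.002], [0.351, 0.936, -0.0], [-0.002, 0.0, -1.0]]
force: [0.8, 0.5, -0.1]
opening: 1.002
grasp_force: 0.0
```

Request:
play_rows:
  motion:
    - [[-0.148,-0.125,0.02,0,0,0],[-0.148,-0.125,0.02,0,0,0],[-0.148,-0.125,0.02,0,0,0],[-0.148,-0.125,0.02,0,0,0],[-0.148,-0.125,0.02,0,0,0],[-0.148,-0.125,0.02,0,0,0],[-0.148,-0.125,0.02,0,0,0]]

```text
time_s: 4.05
position: [0.6001, -0.0764, 0.219]
tcp_rot: [[-0.936, 0.353, -0.0], [0.353, 0.936, 0.0], [0.001, 0.0, -1.0]]
force: [-0.3, -0.1, 0.3]
opening: 0.999
grasp_force: 0.0
```

```bash
python3 - <<'E'
from h import *
d=cap("wrist"); save(d,"w1.png"); import pickle; pickle.dump(d,open("w1.pkl","wb"))
for n in("reel","pinion","stud0","gear","gear_face","sleeve_end"):
    r=finder.recognise("wrist",n)
    print(n,[(np.round(q["at"],3).tolist(),round(q["confidence"],2)) for q in r[:3]])
go([0.6,-0.4,0.2],159.5)
E
```

```text
reel [([0.56, -0.064, 0.014], 0.62)]
pinion [([0.562, -0.063, 0.019], 0.94)]
stud0 [([0.559, -0.067, 0.016], 0.96)]
gear [([0.555, -0.053, 0.025], 0.76), ([0.777, -0.144, 0.019], 0.57), ([0.55, -0.285, 0.005], 0.21)]
gear_face [([0.546, -0.049, 0.027], 0.75)]
sleeve_end [([0.544, -0.052, 0.023], 0.68)]
pos [ 0.5994 -0.0735  0.2199] head 159.6 tilt [0.0001 0.    ] t 4.4 j6 -87.2 
 shift [-0.1144 -0.3058  0.0199] wz 0.1 rows>= 7.8
```

View pics/w1.png

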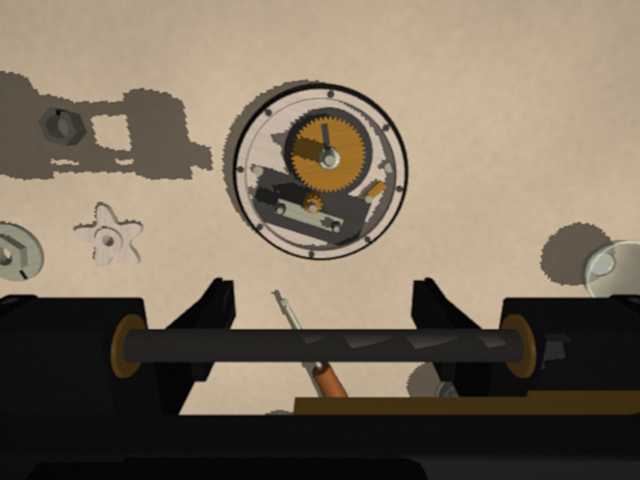

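The wrist view shows the reel centred near (320,172). The gear is at (328,150) with the sleeve and spindle at (329,157), and the dark groove runs up to (324,125). The yoke studs are at (281,210) and (335,226), the spacer at (62,126) and the plate at (12,250).

```bash
python3 - <<'E'
from h import *; import pickle
d=pickle.load(open("w1.pkl","rb")); f=d["frame"]
hsv=cv2.cvtColor(f,cv2.COLOR_RGB2HSV)
m=((hsv[...,0]>8)&(hsv[...,0]<28)&(hsv[...,1]>150)).astype(np.uint8); m[:,:270]=0;m[:,385:]=0;m[:100]=0;m[196:]=0
m2=cv2.morphologyEx(m,cv2.MORPH_CLOSE,np.ones((5,5)))
c=max(cv2.findContours(m2,0,1)[0],key=cv2.contourArea); h=cv2.convexHull(c)
e=cv2.fitEllipse(h); print("ellipse",e)
g=ray(d,e[0],.028-.002); print("gear centre",g)
# hull points in world
P=np.array([ray(d,p[0],.026)[:2] for p in h]); 
A=np.c_[2*P,np.ones(len(P))]; s=np.linalg.lstsq(A,(P**2).sum(1),rcond=None)[0]; print("circ",s[:2],np.sqrt(s[2]+s[:2]@s[:2]))
for uv in((281,210),(335,226)): print("stud",ray(d,uv,.056))
print("pin",ray(d,(312,207),.062), "reel",ray(d,(320,172),.024))
# groove: rectify gear face at 0.25mm
c0=s[:2]; 
N=320; xs=(np.arange(N)-N/2)*.00025
X=np.array([[proj(d,[c0[0]-b,c0[1]-a,.028]) for a in xs] for b in xs]).astype(np.float32)
r=cv2.remap(f,X[...,0],X[...,1],cv2.INTER_CUBIC)
g=cv2.cvtColor(r,cv2.COLOR_RGB2GRAY)
for rr in(22,25,28):
    a=np.arange(0,360,1.); v=[g[int(N/2-rr/.25*np.cos(np.radians(t))),int(N/2-rr/.25*np.sin(np.radians(t)))] for t in a]
    v=np.array(v); i=np.argsort(v)[:14]; print(rr,sorted(a[i]),v[i].min(),np.median(v))
# zoom with overlay
s3=4;x0,y0=265,80;im=cv2.resize(f[y0:260,x0:395][:,:,::-1],None,fx=s3,fy=s3,interpolation=cv2.INTER_CUBIC)
for (z,rad,col) in((.028,.0335,(0,255,0)),(.062,.009,(255,0,0)),(.076,.002,(0,0,255))):
    for t in np.arange(0,6.28,.12):
        u=(proj(d,[c0[0]+rad*np.cos(t),c0[1]+rad*np.sin(t),z])-[x0,y0]+.5)*s3; cv2.circle(im,tuple(int(q) for q in u),1,col,-1)
r2=cv2.resize(r[:,:,::-1],None,fx=.7,fy=.7)
o=np.zeros((600,780,3),np.uint8); hh=min(600,im.shape[0]); o[:hh,:im.shape[1]]=im[:hh]; o[:224,540:764]=r2; cv2.imwrite("pics/w1z.png",o)
E
```

```text
ellipse ((326.61676025390625, 155.79736328125), (72.65275573730469, 80.39171600341797), 20.019060134887695)
gear centre [ 0.55041405 -0.05495871  0.026     ]
circ [ 0.55110839 -0.05501673] 0.034238589830416104
stud [ 0.57726035 -0.10757767  0.056     ]
stud [ 0.60734143 -0.06864607  0.056     ]
pin [ 0.58311307 -0.08077419  0.062     ] reel [ 0.56220322 -0.06591433  0.024     ]
22 [np.float64(215.0), np.float64(216.0), np.float64(233.0), np.float64(234.0), np.float64(235.0), np.float64(236.0), np.float64(239.0), np.float64(240.0), np.float64(241.0), np.float64(242.0), np.float64(244.0), np.float64(245.0), np.float64(246.0), np.float64(247.0)] 56 115.0
25 [np.float64(211.0), np.float64(212.0), np.float64(217.0), np.float64(218.0), np.float64(219.0), np.float64(220.0), np.float64(237.0), np.float64(238.0), np.float64(239.0), np.float64(240.0), np.float64(241.0), np.float64(242.0), np.float64(243.0), np.float64(244.0)] 55 115.0
28 [np.float64(213.0), np.float64(214.0), np.float64(215.0), np.float64(216.0), np.float64(218.0), np.float64(219.0), np.float64(223.0), np.float64(224.0), np.float64(225.0), np.float64(230.0), np.float64(241.0), np.float64(242.0), np.float64(243.0), np.float64(244.0)] 54 115.0
```

View pics/w1z.png

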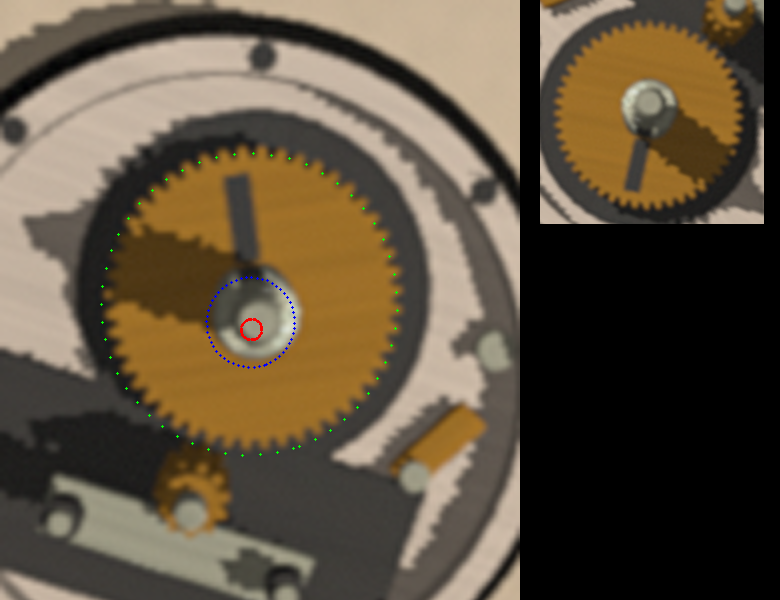

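The zoom shows the sleeve top about 1–2 px off the projected model, so there is some camera bias. The groove is at about 168° world heading and the reel's +x at about −38°. I'll turn the tool 180° to see the sleeve from the other side and cancel the bias.

Request:
play_rows:
  motion:
    - [[0.113,0,0,0,0,57],[0.113,0,0,0,0,57],[0.113,0,0,0,0,57],[0.113,0,0,0,0,57],[0.113,0,0,0,0,57],[0.113,0,0,0,0,57],[0.113,0,0,0,0,57],[0.113,0,0,0,0,57]]

```text
time_s: 5.07
position: [0.4937, -0.0345, 0.22]
tcp_rot: [[-0.212, 0.977, 0.001], [0.977, 0.212, -0.0], [-0.0, 0.001, -1.0]]
force: [-0.7, 0.2, -0.4]
opening: 0.995
grasp_force: 0.0
```

Request:
play_rows:
  motion:
    - [[0,0,0,0,0,57],[0,0,0,0,0,57],[0,0,0,0,0,57],[0,0,0,0,0,57],[0,0,0,0,0,57],[0,0,0,0,0,57],[0,0,0,0,0,57],[0,0,0,0,0,57]]

```text
time_s: 5.73
position: [0.4937, -0.0345, 0.2199]
tcp_rot: [[0.704, 0.71, 0.001], [0.71, -0.704, -0.0], [0.0, 0.0, -1.0]]
force: [0.4, -0.4, -0.1]
opening: 1.0
grasp_force: 0.0
```

Request:
play_rows:
  motion:
    - [[0,0,0,0,0,57],[0,0,0,0,0,57],[0,0,0,0,0,57],[0,0,0,0,0,57],[0,0,0,0,0,57],[0,0,0,0,0,57],[0,0,0,0,0,57],[0,0,0,0,0,57]]

```text
time_s: 6.4
position: [0.4938, -0.0345, 0.2199]
tcp_rot: [[0.979, -0.204, 0.001], [-0.204, -0.979, -0.0], [0.001, 0.0, -1.0]]
force: [0.8, -0.3, -0.1]
opening: 0.993
grasp_force: 0.0
```

```bash
cat > meas.py <<'E'
from h import *; import pickle
from scipy.ndimage import map_coordinates
def circfit(d,c,z,r,n=180,span=.005,sign=None,w=None):
    # gradient-based: refine centre by maximising edge strength along circle radius r at height z
    g=cv2.GaussianBlur(d["frame"],(0,0),.7).astype(float); 
    best=None
    t=np.linspace(0,2*np.pi,n,endpoint=False); u=np.c_[np.cos(t),np.sin(t)]
    def samp(c,rr):
        P=np.array([proj(d,[c[0]+rr*a,c[1]+rr*b,z]) for a,b in u]); 
        return np.stack([map_coordinates(g[...,k],[P[:,1],P[:,0]],order=1) for k in range(3)],1)
    xs=np.arange(-span,span+1e-9,.0004); res=[]
    for dx in xs:
        for dy in xs:
            cc=np.array(c)+[dx,dy]; e=np.abs(samp(cc,r+.0012)-samp(cc,r-.0012)).sum(1)
            res.append((np.minimum(e,120).mean(),cc))
    res.sort(key=lambda q:-q[0]); W=np.array([q[0] for q in res[:15]]); C=np.array([q[1] for q in res[:15]])
    return (C.mean(0)).round(5),W[0].round(1)
E
python3 - <<'E'
from meas import *
d2=cap("wrist"); pickle.dump(d2,open("w2.pkl","wb")); d1=pickle.load(open("w1.pkl","rb"))
for d in(d1,d2):
    print("gear",circfit(d,[.550,-.054],.027,.0335),"sleeve",circfit(d,[.550,-.054],.062,.009),"rim",circfit(d,[.562,-.066],.024,.084,n=240))
d=d2;c0=[.55,-.054]
N=320; xs=(np.arange(N)-N/2)*.00025
o=[]
for d in(d1,d2):
  for z in(.028,.062):
    X=np.array([[proj(d,[c0[0]-b,c0[1]-a,z]) for a in xs] for b in xs]).astype(np.float32)
    r=cv2.remap(d["frame"],X[...,0],X[...,1],cv2.INTER_CUBIC)[:,:,::-1].copy(); cv2.circle(r,(160,160),134 if z<.03 else 36,(0,255,0),1); o.append(cv2.resize(r,(300,300)))
cv2.imwrite("pics/w2.png",np.vstack([np.hstack(o[:2]),np.hstack(o[2:])]))
go([0.6,-0.4,0.2])
E
```

```text
gear (array([ 0.5502, -0.0538]), np.float64(91.0)) sleeve (array([ 0.54967, -0.05332]), np.float64(95.1)) rim (array([ 0.56175, -0.07073]), np.float64(90.3))
gear (array([ 0.54996, -0.05356]), np.float64(82.7)) sleeve (array([ 0.54999, -0.05327]), np.float64(93.9)) rim (array([ 0.56356, -0.07076]), np.float64(89.5))
pos [ 0.4938 -0.0346  0.2199] head -12.0 tilt [ 0.0006 -0.0001] t 6.45 j6 85.0 
 shift [0.1799 0.3353 0.02  ] wz 0 rows>= 9.1
```

View pics/w2.png

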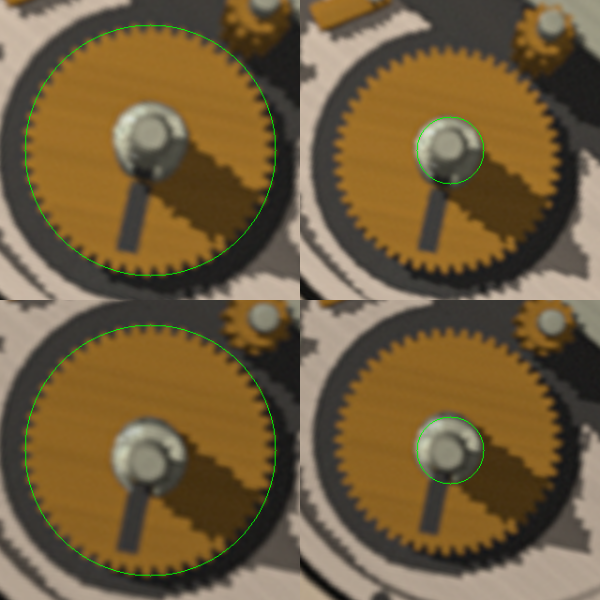

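Both views agree on the sleeve at (0.5499, −0.0535). The groove appears from (150,150) to (127,251) in the rectified panels, so the keyway heading is about 167.4°. Next I look at the plate and spacer.

Request:
play_rows:
  motion:
    - [[0.045,0.325,0,0,0,9],[0.045,0.325,0,0,0,9],[0.045,0.325,0,0,0,9],[0.045,0.325,0,0,0,9],[0.045,0.325,0,0,0,9],[0.045,0.325,0,0,0,9],[0.045,0.325,0,0,0,9],[0.045,0.325,0,0,0,9]]

```text
time_s: 7.12
position: [0.473, -0.365, 0.2199]
tcp_rot: [[0.938, -0.348, 0.001], [-0.348, -0.938, -0.001], [0.001, 0.001, -1.0]]
force: [0.3, -1.2, -0.0]
opening: 0.997
grasp_force: 0.0
```

Request:
play_rows:
  motion:
    - [[0,0.01,0,0,0,0],[0,0.01,0,0,0,0],[0,0.01,0,0,0,0]]

```text
time_s: 7.37
position: [0.4693, -0.3711, 0.2193]
tcp_rot: [[0.937, -0.35, -0.001], [-0.35, -0.937, 0.002], [-0.001, -0.001, -1.0]]
force: [-0.0, 0.6, -0.1]
opening: 1.0
grasp_force: 0.0
```

```bash
python3 - <<'E'
from meas import *
d=cap("wrist"); pickle.dump(d,open("w3.pkl","wb"))
c={}
for n in("plate","plate_top","spacer"):
    r=finder.recognise("wrist",n)
    print(n,[(np.round(q["at"],3).tolist(),round(q["confidence"],2)) for q in r[:3]])
    c[n]=r[0]["at"][:2] if r else [.45,-.275]
pc=circfit(d,c["plate"],.004,.032,span=.007); print(pc, circfit(d,pc[0],.014,.010))
sc=[.447,-.276] if np.hypot(*(np.array(c["spacer"])-[.45,-.275]))>.03 else c["spacer"]
ss=circfit(d,sc,.016,.010,span=.008); print(ss)
N=320; xs=(np.arange(N)-N/2)*.00025; o=[]
for c0,z,rr in((pc[0],.005,32),(pc[0],.014,10),(ss[0],.016,10)):
    X=np.array([[proj(d,[c0[0]-b,c0[1]-a,z]) for a in xs] for b in xs]).astype(np.float32)
    r=cv2.remap(d["frame"],X[...,0],X[...,1],cv2.INTER_CUBIC)[:,:,::-1].copy(); cv2.circle(r,(160,160),rr*4,(0,255,0),1); o.append(r)
f=cv2.resize(d["frame"][:,:,::-1],(320,240)); q=np.zeros((320,320,3),np.uint8); q[:240]=f
cv2.imwrite("pics/w3.png",cv2.resize(np.vstack([np.hstack(o[:2]),np.hstack([o[2],q])]),(600,600)))
go([0.6,-0.4,0.2])
E
```

```text
plate [([0.529, -0.4, 0.006], 0.62)]
plate_top [([0.527, -0.398, 0.002], 0.7)]
spacer [([0.44, -0.276, 0.013], 0.79)]
(array([ 0.52698, -0.40254]), np.float64(67.9)) (array([ 0.52819, -0.40079]), np.float64(95.4))
(array([ 0.43934, -0.27677]), np.float64(92.4))
pos [ 0.47   -0.3698  0.2196] head -20.34 tilt [-0.0005  0.001 ] t 7.57 j6 61.4 
 shift [ 0.1324 -0.0169  0.0195] wz 0 rows>= 3.2
```

View pics/w3.png

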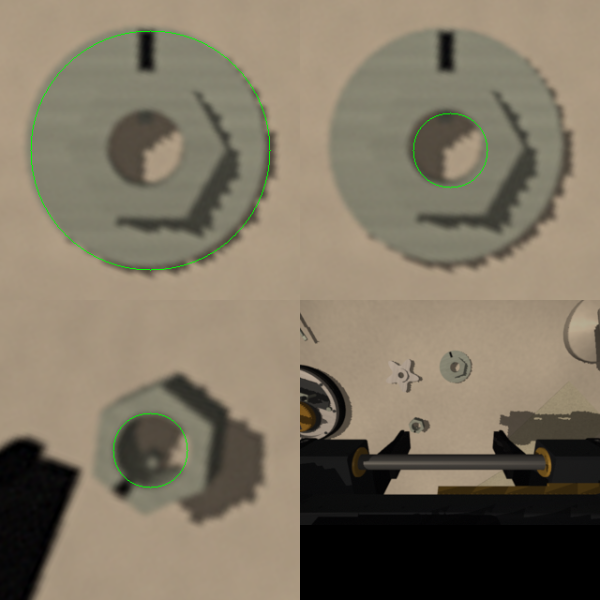

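The plate's bore is at (148,148) in the first panel with its bar at (147,50), so plate x is about 0.5°. The spacer is at (150,450) with its mark at (122,488).

```bash
python3 - <<'E'
from h import *
go([0.5279,-0.4015,0.06],-29.5)
E
```

```text
pos [ 0.47   -0.3698  0.2196] head -20.34 tilt [-0.0005  0.001 ] t 7.57 j6 61.4 
 shift [0.0654 0.0097 0.1596] wz 9.16 rows>= 4.1
```

Request:
play_rows:
  fingers: 0.06
  motion:
    - [[0.0656,0.0094,0.08,0,0,9.2],[0.0656,0.0094,0.08,0,0,9.2],[0.0656,0.0094,0.08,0,0,9.2],[0.0656,0.0094,0.16,0,0,9.2],[0.0656,0.0094,0.16,0,0,9.2],[0.0656,0.0094,0.16,0,0,9.2],[0.0656,0.0094,0.16,0,0,9.2],[0.0656,0.0094,0.16,0,0,9.2]]

```text
time_s: 8.23
position: [0.5291, -0.4039, 0.0614]
tcp_rot: [[0.869, -0.494, 0.002], [-0.494, -0.869, -0.002], [0.003, 0.001, -1.0]]
force: [0.4, -0.5, -0.1]
opening: 0.697
grasp_force: 0.0
```

```bash
python3 - <<'E'
from h import *
go([0.5279,-0.4015,0.0235],-29.5)
d=cap("wrist")
for p in([.5279,-.4015,.014],): print(proj(d,p))
save(d,"w4.png",(200,120,440,360),2.5)
E
```

```text
pos [ 0.5291 -0.4039  0.0614] head -29.63 tilt [ 0.0019 -0.0019] t 8.23 j6 72.7 
 shift [-0.0023 -0.0015  0.0379] wz -0.13 rows>= 0.9
[319.28735968 277.75359383]
```

View pics/w4.png

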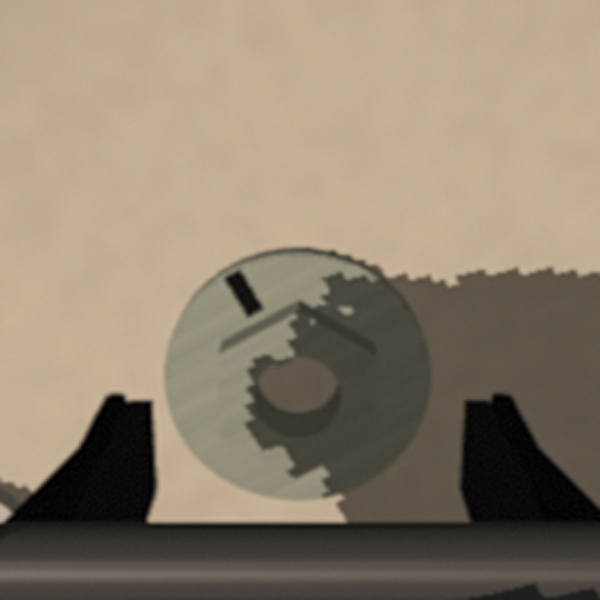

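The plate is centred between the fingers (bore at crop (298,385)) and the hub is squared to the jaws.

Request:
play_rows:
  motion:
    - [[-0.001,-0.001,0.02,0,0,0],[-0.001,-0.001,0.03,0,0,0],[-0.001,-0.001,0.0365,0,0,0],[-0.001,-0.001,0.0372,0,0,0],[-0.001,-0.001,0.0372,0,0,0]]

```text
time_s: 8.7
position: [0.5277, -0.4027, 0.0231]
tcp_rot: [[0.869, -0.496, 0.001], [-0.496, -0.869, -0.001], [0.001, 0.0, -1.0]]
force: [-0.2, -0.8, -0.4]
opening: 0.687
grasp_force: 0.0
```

Request:
play_rows:
  fingers: 0.0
  motion:
    - [[0,0,0,0,0,0],[0,0,0,0,0,0],[0,0,0,0,0,0],[0,0,0,0,0,0],[0,0,0,0,0,0],[0,0,0,0,0,0]]

```text
time_s: 9.2
position: [0.5277, -0.4024, 0.0227]
tcp_rot: [[0.869, -0.496, 0.0], [-0.496, -0.869, 0.0], [0.0, -0.0, -1.0]]
force: [-0.1, 1.1, 1.6]
opening: 0.409
grasp_force: 30.0
```

```bash
python3 - <<'E'
from h import *
s=bot.read_state(); print(s["opening"]*.087,s["grasp_force"],s["force"])
go([0.5279,-0.4015,0.12],-29.5)
E
```

```text
0.03562012547739863 29.975059883727226 [-0.09024     1.06075258  1.55259346]
pos [ 0.5277 -0.4024  0.0227] head -29.71 tilt [0.0003 0.0001] t 9.2 j6 72.7 
 shift [-0.0002 -0.0009 -0.0973] wz -0.21 rows>= 2.3
```

Request:
play_rows:
  motion:
    - [[0,0,-0.03,0,0,0],[0,0,-0.07,0,0,-7],[0,0,-0.11,0,0,-14],[-0.015,-0.03,-0.12,0,0,-21],[-0.03,-0.06,-0.12,0,0,-28],[-0.045,-0.09,-0.12,0,0,-35],[-0.06,-0.12,-0.12,0,0,-42],[-0.075,-0.15,-0.12,0,0,-49]]

```text
time_s: 9.87
position: [0.5361, -0.2335, 0.1422]
tcp_rot: [[0.942, 0.336, -0.001], [0.336, -0.942, 0.0], [-0.0, -0.0, -1.0]]
force: [0.3, 0.7, -2.4]
opening: 0.411
grasp_force: 30.0
```

```bash
python3 - <<'E'
from h import *
s=bot.read_state(); print(s["opening"]*.087,s["grasp_force"],s["force"],s["moment"])
go([0.5499,-0.0535,0.143],137.4)
E
```

```text
0.03574274534589877 29.978240361087956 [ 0.30588823  0.70541759 -2.36502655] [-0.0661418   0.13485999  0.04745913]
pos [ 0.5361 -0.2335  0.1422] head 19.62 tilt [-0.0005  0.0002] t 9.87 j6 35.9 
 shift [ 0.0734 -0.1649 -0.0008] wz -117.78 rows>= 16.5
```

Request:
play_rows:
  motion:
    - [[0.01,-0.02,0,0,0,-7],[0.02,-0.04,0,0,0,-14],[0.03,-0.06,0,0,0,-21],[0.04,-0.09,0,0,0,-28],[0.05,-0.11,0,0,0,-35],[0.06,-0.14,0,0,0,-42],[0.073,-0.165,0,0,0,-49],[0.073,-0.165,0,0,0,-56]]

```text
time_s: 10.53
position: [0.5498, -0.0501, 0.1419]
tcp_rot: [[0.244, 0.97, -0.003], [0.97, -0.244, 0.003], [0.002, -0.003, -1.0]]
force: [-0.1, -0.8, -2.0]
opening: 0.407
grasp_force: 30.0
```

Request:
play_rows:
  motion:
    - [[0,0,0,0,0,-7],[0,0,0,0,0,-14],[0,0,0,0,0,-21],[0,0,0,0,0,-28],[0,0,0,0,0,-35],[0,0,0,0,0,-42],[0,0,0,0,0,-49],[0,0,0,0,0,-56]]

```text
time_s: 11.2
position: [0.5506, -0.0551, 0.142]
tcp_rot: [[-0.665, 0.747, -0.001], [0.747, 0.665, 0.0], [0.001, -0.001, -1.0]]
force: [0.4, -0.0, -2.4]
opening: 0.408
grasp_force: 30.0
```

```bash
python3 - <<'E'
from meas import *
go([0.5499,-0.0535,0.12],137.4)
d=cap("wrist");save(d,"w5.png",(200,160,440,340),3); s=bot.read_state();p=s["position"];R=s["tcp_rot"];z=p[2]-.0227
print("hub bore",circfit(d,p[:2],z+.014,.010), "flange",circfit(d,p[:2],z+.004,.032))
for q in([.5499,-.0535,.076],[.5499,-.0535,.062]): print((proj(d,q)-[200,160])*3)
E
```

```text
pos [ 0.5506 -0.0551  0.142 ] head 131.66 tilt [-0.0009  0.0001] t 11.2 j6 -58.9 
 shift [0.0017 0.0005 0.022 ] wz -5.74 rows>= 0.8
hub bore (array([ 0.55172, -0.05699]), np.float64(67.7)) flange (array([ 0.55116, -0.056  ]), np.float64(76.5))
[373.88844472 294.8737426 ]
[373.66509151 272.4418311 ]
```

View pics/w5.png

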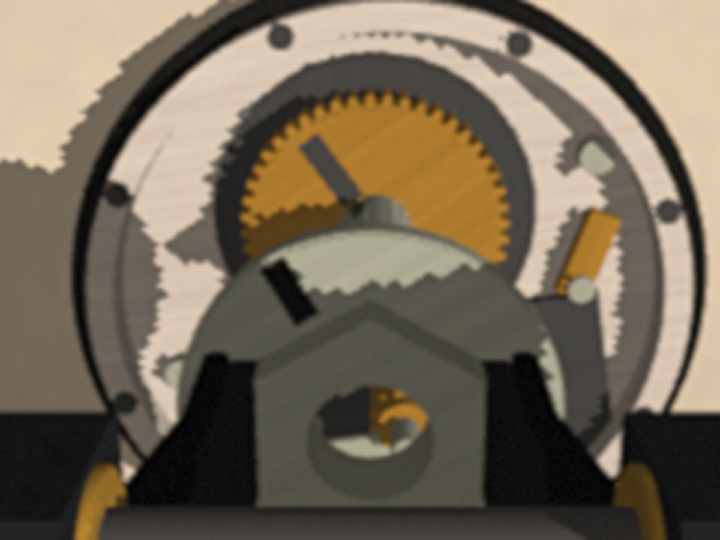

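The plate is held level with its bar at crop (290,290), parallel to the groove apart from the 5.7° still to turn. The spindle tip shows at (383,210). I'll finish the turn and measure again once it has settled.

Request:
play_rows:
  motion:
    - [[0.001,0,0.027,0,0,-5.7],[0.001,0,0.027,0,0,-5.7],[0.001,0,0.027,0,0,-5.7],[0.001,0,0.027,0,0,-5.7],[0.001,0,0.027,0,0,-5.7]]

```text
time_s: 11.67
position: [0.5509, -0.0546, 0.1161]
tcp_rot: [[-0.73, 0.683, 0.001], [0.683, 0.73, -0.0], [-0.001, 0.001, -1.0]]
force: [0.2, 0.2, -2.1]
opening: 0.407
grasp_force: 30.0
```

```bash
cat >> meas.py <<'E'
def avg(n=6):
    P=[];H=[];D=[];F=[]
    for i in range(n):
        D.append(cap("wrist")); s=bot.read_state(); P.append(s["position"]); R=s["tcp_rot"]; H.append(np.degrees(np.arctan2(R[1,0],R[0,0])));F.append(s["force"])
    print("avg pos",np.mean(P,0).round(5),"sd",np.std(P,0).round(5),"head",np.mean(H).round(2),"F",np.mean(F,0).round(2),"t",s["time_s"])
    return np.mean(P,0),np.mean(H),D[-1]
E
python3 - <<'E'
from meas import *
p,h,d=avg(); s=bot.read_state()
tx=np.array([np.cos(np.radians(h)),np.sin(np.radians(h))]);ty=np.array([tx[1],-tx[0]])
z=p[2]-.0227
for nm,q in(("bore",circfit(d,p[:2],z+.014,.010)),("flange",circfit(d,p[:2],z+.005,.032)),):
    e=q[0]-p[:2]; print(nm,q,"tool off",(e@tx).round(5),(e@ty).round(5))
c=np.array([.5499,-.0535])-p[:2]; print("sleeve off",c@tx,c@ty)
g=d["frame"].copy()
for q,zz in(([.5499,-.0535],.076),(p[:2],z+.014)):
    u=proj(d,[*q,zz]); print(u)
save(d,"w6.png",(200,160,440,340),3)
E
```

```text
avg pos [ 0.5508  -0.05453  0.11607] sd [1.4e-04 5.0e-05 1.5e-04] head 136.95 F [ 0.17  0.17 -2.17] t 11.9667
bore (array([ 0.55223, -0.05705]), np.float64(69.4)) tool off -0.00277 -0.00087
flange (array([ 0.55074, -0.05491]), np.float64(68.3)) tool off -0.00022 -0.00032
sleeve off 0.00136094524018547 0.0001349724715221345
[324.1990003  275.58173136]
[324.12418935 304.73376799]
```

View pics/w6.png

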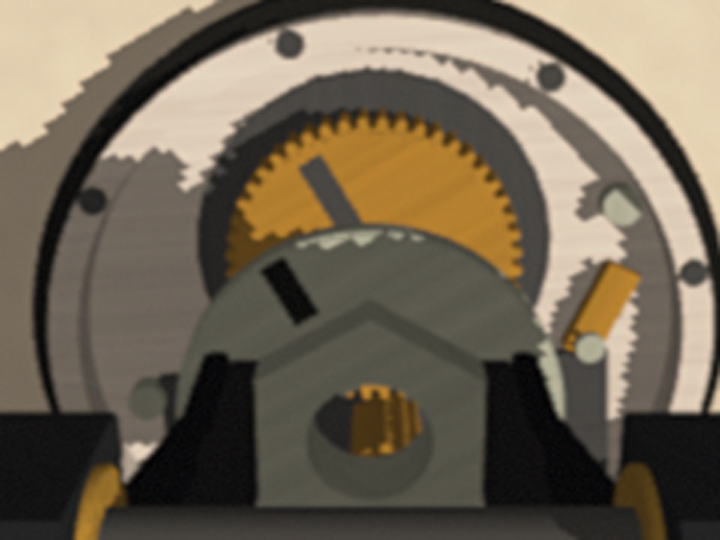

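The plate is stable: bore at crop (370,442), and the bar and groove are parallel. I apply the +1.9 mm tool-x correction and start down over the spindle in stages.

Request:
play_rows:
  motion:
    - [[0.0019,0.0001,0.0,0,0,-0.4],[0.0019,0.0001,0.0,0,0,-0.4],[0.0019,0.0001,0.008,0,0,-0.4],[0.0019,0.0001,0.015,0,0,-0.4],[0.0019,0.0001,0.015,0,0,-0.4]]

```text
time_s: 12.38
position: [0.5479, -0.0527, 0.0986]
tcp_rot: [[-0.736, 0.677, -0.003], [0.677, 0.736, 0.001], [0.003, -0.001, -1.0]]
force: [-0.1, -0.5, -2.5]
opening: 0.409
grasp_force: 30.0
```

Request:
play_rows:
  motion:
    - [[0,0,0.002,0,0,0],[0,0,0.004,0,0,0],[0,0,0.006,0,0,0],[0,0,0.008,0,0,0],[0,0,0.01,0,0,0],[0,0,0.012,0,0,0],[0,0,0.013,0,0,0]]

```text
time_s: 12.97
position: [0.549, -0.053, 0.0871]
tcp_rot: [[-0.736, 0.677, -0.0], [0.677, 0.736, 0.0], [0.0, -0.0, -1.0]]
force: [0.6, 0.6, -2.5]
opening: 0.405
grasp_force: 30.0
```

Request:
play_rows:
  motion:
    - [[0,0,0.001,0,0,0],[0,0,0.002,0,0,0],[0,0,0.003,0,0,0],[0,0,0.0035,0,0,0],[0,0,0.0035,0,0,0]]

```text
time_s: 13.38
position: [0.549, -0.053, 0.0838]
tcp_rot: [[-0.736, 0.677, -0.0], [0.677, 0.736, 0.0], [0.0, -0.0, -1.0]]
force: [0.1, 0.5, -1.6]
opening: 0.41
grasp_force: 30.0
```

```bash
python3 - <<'E'
from meas import *
p,h,d=avg(3); print("underside",p[2]-.0227,bot.read_state()["moment"])
E
```

```text
avg pos [ 0.54906 -0.05301  0.08387] sd [1.e-05 1.e-05 2.e-05] head 137.4 F [ 0.15  0.35 -1.3 ] t 13.5333
underside 0.06116503881879558 [-0.00635085  0.03746529 -0.00342328]
```

Request:
play_rows:
  motion:
    - [[0,0,0.0005,0,0,0],[0,0,0.001,0,0,0],[0,0,0.0015,0,0,0],[0,0,0.002,0,0,0],[0,0,0.002,0,0,0]]

```text
time_s: 13.95
position: [0.5491, -0.053, 0.0818]
tcp_rot: [[-0.736, 0.677, 0.0], [0.677, 0.736, 0.0], [0.0, 0.0, -1.0]]
force: [0.7, 0.0, -1.8]
opening: 0.406
grasp_force: 30.0
```

Request:
play_rows:
  motion:
    - [[0,0,0.001,0,0,0],[0,0,0.002,0,0,0],[0,0,0.003,0,0,0],[0,0,0.004,0,0,0],[0,0,0.005,0,0,0],[0,0,0.006,0,0,0]]

```text
time_s: 14.45
position: [0.549, -0.053, 0.0757]
tcp_rot: [[-0.736, 0.677, -0.0], [0.677, 0.736, 0.0], [0.0, 0.0, -1.0]]
force: [-0.1, 0.6, -1.0]
opening: 0.41
grasp_force: 30.0
```

Request:
play_rows:
  motion:
    - [[0,0,0.001,0,0,0],[0,0,0.002,0,0,0],[0,0,0.003,0,0,0],[0,0,0.004,0,0,0],[0,0,0.005,0,0,0],[0,0,0.006,0,0,0]]

```text
time_s: 14.95
position: [0.5491, -0.053, 0.0698]
tcp_rot: [[-0.736, 0.677, 0.0], [0.677, 0.736, 0.0], [-0.0, 0.0, -1.0]]
force: [0.4, 1.3, -0.6]
opening: 0.405
grasp_force: 30.0
```

Request:
play_rows:
  motion:
    - [[0,0,0.002,0,0,0],[0,0,0.004,0,0,0],[0,0,0.006,0,0,0],[0,0,0.008,0,0,0],[0,0,0.01,0,0,0],[0,0,0.012,0,0,0],[0,0,0.014,0,0,0],[0,0,0.016,0,0,0]]

```text
time_s: 15.62
position: [0.549, -0.053, 0.0536]
tcp_rot: [[-0.736, 0.677, -0.0], [0.677, 0.736, 0.0], [0.0, -0.0, -1.0]]
force: [0.2, 1.3, -1.2]
opening: 0.406
grasp_force: 30.0
```

Request:
play_rows:
  motion:
    - [[0,0,0.001,0,0,0],[0,0,0.002,0,0,0],[0,0,0.0025,0,0,0],[0,0,0.0025,0,0,0]]

```text
time_s: 15.95
position: [0.549, -0.053, 0.0512]
tcp_rot: [[-0.736, 0.677, -0.0], [0.677, 0.736, 0.0], [0.0, -0.0, -1.0]]
force: [0.4, 1.4, -3.0]
opening: 0.413
grasp_force: 30.0
```

```bash
python3 - <<'E'
from meas import *
p,h,d=avg(3); print("underside",p[2]-.0227)
E
```

```text
avg pos [ 0.54898 -0.053    0.05126] sd [2.e-05 1.e-05 2.e-05] head 137.4 F [ 0.28  1.4  -2.81] t 16.1
underside 0.028557102035391
```

Underside is at about 28.6 mm, so I release it.

Request:
play_rows:
  fingers: 0.05
  motion:
    - [[0,0,0,0,0,0],[0,0,0,0,0,0],[0,0,0,0,0,0],[0,0,0,0,0,0]]

```text
time_s: 16.43
position: [0.5493, -0.0533, 0.0516]
tcp_rot: [[-0.736, 0.677, 0.001], [0.677, 0.736, -0.0], [-0.001, 0.0, -1.0]]
force: [0.0, -0.5, -0.3]
opening: 0.556
grasp_force: 0.0
```

Request:
play_rows:
  motion:
    - [[0,0,-0.01,0,0,0],[0,0,-0.03,0,0,0],[0,0,-0.06,0,0,0],[0,0,-0.1,0,0,0],[0,0,-0.13,0,0,0],[0,0,-0.13,0,0,0],[0,0,-0.13,0,0,0]]

```text
time_s: 17.02
position: [0.5504, -0.0534, 0.1842]
tcp_rot: [[-0.736, 0.677, 0.006], [0.677, 0.736, -0.002], [-0.005, 0.002, -1.0]]
force: [-0.4, 0.4, -0.4]
opening: 0.573
grasp_force: 0.0
```

```bash
python3 - <<'E'
from meas import *
p,h,d=avg(2); pickle.dump(d,open("w7.pkl","wb")); o=[]
print(circfit(d,[.5499,-.0535],.033,.032),circfit(d,[.5499,-.0535],.062,.009))
d3=pickle.load(open("w3.pkl","rb"))
N=320; xs=(np.arange(N)-N/2)*.00025
for dd,c0,z,rr in((d,[.5499,-.0535],.033,32),(d,[.5499,-.0535],.062,9),):
    X=np.array([[proj(dd,[c0[0]-b,c0[1]-a,z]) for a in xs] for b in xs]).astype(np.float32)
    r=cv2.remap(dd["frame"],X[...,0],X[...,1],cv2.INTER_CUBIC)[:,:,::-1].copy(); cv2.circle(r,(160,160),rr*4,(0,255,0),1); o.append(r)
xs=xs/2;c0=[.43934,-.27677]
X=np.array([[proj(d3,[c0[0]-b,c0[1]-a,.016]) for a in xs] for b in xs]).astype(np.float32)
r=cv2.remap(d3["frame"],X[...,0],X[...,1],cv2.INTER_CUBIC)[:,:,::-1].copy(); cv2.circle(r,(160,160),80,(0,255,0),1); o.append(r)
q=np.zeros((320,320,3),np.uint8);q[:240]=cv2.resize(d["frame"][:,:,::-1],(320,240));o.append(q)
cv2.imwrite("pics/w7.png",cv2.resize(np.vstack([np.hstack(o[:2]),np.hstack(o[2:])]),(600,600)))
E
```

```text
avg pos [ 0.54863 -0.05294  0.18176] sd [0.00038 0.00011 0.0006 ] head 137.4 F [ 0.08  0.18 -0.49] t 17.1167
(array([ 0.54949, -0.05418]), np.float64(119.6)) (array([ 0.54762, -0.05173]), np.float64(70.3))
```

View pics/w7.png

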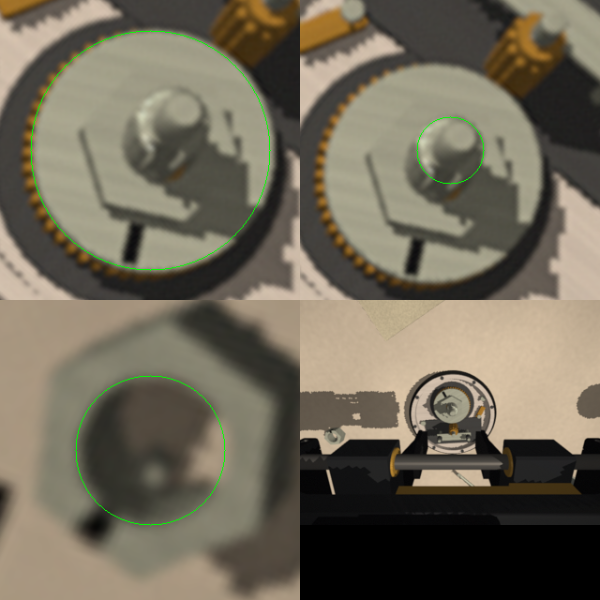

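The plate is seated: its flange matches the 64 mm circle at gear height, with the bar at (133,243) along the keyway. The spacer's mark at (95,528) relative to its centre (150,450) gives spacer x of about 144.5°.

Request:
play_rows:
  fingers: 0.05
  motion:
    - [[-0.117,-0.258,0.03,0,0,22.9],[-0.117,-0.258,0.03,0,0,22.9],[-0.117,-0.258,0.03,0,0,22.9],[-0.117,-0.258,0.03,0,0,22.9],[-0.117,-0.258,0.03,0,0,22.9],[-0.117,-0.258,0.03,0,0,22.9],[-0.117,-0.258,0.03,0,0,22.9],[-0.117,-0.258,0.03,0,0,22.9]]

```text
time_s: 17.78
position: [0.4582, -0.3282, 0.149]
tcp_rot: [[-0.409, 0.912, -0.002], [0.912, 0.409, -0.001], [-0.0, -0.002, -1.0]]
force: [0.1, 0.1, -0.2]
opening: 0.578
grasp_force: 0.0
```

```bash
python3 - <<'E'
from meas import *
p,h,d=avg(6); pickle.dump(d,open("w8.pkl","wb")); o=[]
b=circfit(d,[.4393,-.2768],.016,.010);print(b)
N=320; xs=(np.arange(N)-N/2)*.000125
for c0,z in((b[0],.016),(b[0],.0)):
    X=np.array([[proj(d,[c0[0]-b_,c0[1]-a,z]) for a in xs] for b_ in xs]).astype(np.float32)
    r=cv2.remap(d["frame"],X[...,0],X[...,1],cv2.INTER_CUBIC)[:,:,::-1].copy(); cv2.circle(r,(160,160),80,(0,255,0),1)
    H=np.radians(144.5+30+60*np.arange(6)); q=np.c_[160-17.32*8*np.sin(H),160-17.32*8*np.cos(H)].astype(np.int32); cv2.polylines(r,[q],True,(0,0,255),1); o.append(r)
cv2.imwrite("pics/w8.png",cv2.resize(np.hstack(o),(800,400)))
go([*b[0],.06],114.5)
E
```

```text
avg pos [ 0.45954 -0.32162  0.14988] sd [0.00068 0.00167 0.00059] head 114.43 F [0.34 0.22 0.07] t 18.0833
(array([ 0.43966, -0.27705]), np.float64(96.8))
pos [ 0.4605 -0.3202  0.1508] head 114.61 tilt [-0.0013  0.0017] t 18.08 j6 -70.8 
 shift [ 0.0478 -0.001   0.0909] wz 0.11 rows>= 2.5
```

View pics/w8.png

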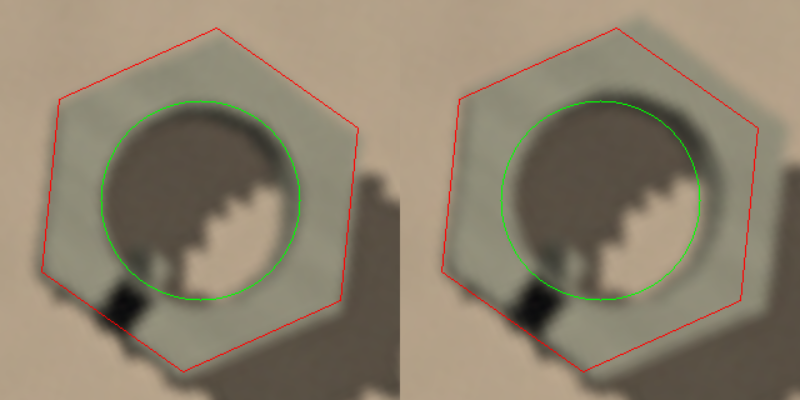

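The spacer's outline matches 144.5°, centred at about (0.4393, −0.277).

Request:
play_rows:
  motion:
    - [[0.048,-0.001,0.03,0,0,0],[0.048,-0.001,0.06,0,0,0],[0.048,-0.001,0.091,0,0,0],[0.048,-0.001,0.091,0,0,0],[0.048,-0.001,0.091,0,0,0],[0.048,-0.001,0.091,0,0,0]]

```text
time_s: 18.58
position: [0.4411, -0.2793, 0.0616]
tcp_rot: [[-0.416, 0.909, 0.002], [0.909, 0.416, -0.002], [-0.002, 0.001, -1.0]]
force: [0.8, 0.0, 1.1]
opening: 0.576
grasp_force: 0.0
```

```bash
python3 - <<'E'
from meas import *
p,h,d=avg(4); go([.4393,-.2770,.021],114.5); print(p)
E
```

```text
avg pos [ 0.44122 -0.28004  0.06226] sd [1.9e-04 1.0e-04 9.0e-05] head 114.52 F [ 0.34 -0.02  0.41] t 18.7833
pos [ 0.4409 -0.28    0.0622] head 114.5 tilt [ 0.003 -0.003] t 18.78 j6 -69.2 
 shift [ 0.0036 -0.0003  0.0412] wz 0.0 rows>= 1.0
[ 0.44122078 -0.28003739  0.06225641]
```

Request:
play_rows:
  motion:
    - [[0.0034,-0.0004,0.02,0,0,0],[0.0034,-0.0004,0.035,0,0,0],[0.0034,-0.0004,0.04,0,0,0],[0.0034,-0.0004,0.041,0,0,0],[0.0034,-0.0004,0.041,0,0,0]]

```text
time_s: 19.2
position: [0.4383, -0.2764, 0.0198]
tcp_rot: [[-0.414, 0.91, 0.001], [0.91, 0.414, -0.001], [-0.001, 0.0, -1.0]]
force: [-0.7, 0.5, 0.6]
opening: 0.577
grasp_force: 0.0
```

```bash
python3 - <<'E'
from meas import *
p,h,d=avg(4); go([.4393,-.2770,.021],114.5)
b=circfit(d,[.4393,-.2770],.016,.010);print(b,bot.read_state()["tcp_rot"].round(4)[:,2])
E
```

```text
avg pos [ 0.43844 -0.27651  0.02017] sd [2.e-05 5.e-05 4.e-05] head 114.49 F [ 0.25  0.14 -0.13] t 19.4
pos [ 0.4384 -0.2764  0.0201] head 114.5 tilt [ 0.0012 -0.0012] t 19.4 j6 -69.1 
 shift [-0.0009  0.0006 -0.0009] wz -0.0 rows>= 0.0
(array([ 0.4399, -0.2728]), np.float64(55.8)) [ 0.0012 -0.0012 -1.    ]
```

Request:
play_rows:
  motion:
    - [[-0.0008,0.0005,-0.0005,0,0,0],[-0.0008,0.0005,-0.0005,0,0,0]]

```text
time_s: 19.57
position: [0.4392, -0.2769, 0.0204]
tcp_rot: [[-0.415, 0.91, 0.001], [0.91, 0.415, -0.001], [-0.001, 0.0, -1.0]]
force: [-0.5, 0.3, 0.2]
opening: 0.57
grasp_force: 0.0
```

Request:
play_rows:
  fingers: 0.0
  motion:
    - [[0,0,0,0,0,0],[0,0,0,0,0,0],[0,0,0,0,0,0],[0,0,0,0,0,0],[0,0,0,0,0,0],[0,0,0,0,0,0]]

```text
time_s: 20.07
position: [0.4387, -0.2764, 0.0198]
tcp_rot: [[-0.415, 0.91, -0.0], [0.91, 0.415, 0.0], [0.0, -0.0, -1.0]]
force: [0.4, -0.3, 0.4]
opening: 0.341
grasp_force: 30.0
```

```bash
python3 - <<'E'
from meas import *
p,h,d=avg(4); s=bot.read_state(); print(s["opening"]*.087,s["grasp_force"])
go([.5499,-.0535,.14],137.4)
E
```

```text
avg pos [ 0.43871 -0.27642  0.01983] sd [1.e-05 1.e-05 0.e+00] head 114.5 F [-0.04  0.2   0.63] t 20.2667
0.02967781147806519 30.000001662410796
pos [ 0.4387 -0.2764  0.0198] head 114.5 tilt [-0.0001  0.0001] t 20.27 j6 -69.1 
 shift [ 0.1567  0.1936 -0.1202] wz -22.9 rows>= 6.6
```

Request:
play_rows:
  motion:
    - [[0,0,-0.03,0,0,0],[0,0,-0.07,0,0,0],[0.02,0.025,-0.1,0,0,-7],[0.045,0.055,-0.12,0,0,-14],[0.07,0.085,-0.12,0,0,-21],[0.095,0.115,-0.12,0,0,-22.9],[0.12,0.147,-0.12,0,0,-22.9],[0.14,0.172,-0.12,0,0,-22.9]]

```text
time_s: 20.93
position: [0.5378, -0.0751, 0.1401]
tcp_rot: [[-0.737, 0.676, 0.0], [0.676, 0.737, 0.0], [-0.0, 0.001, -1.0]]
force: [1.2, -1.4, -0.6]
opening: 0.34
grasp_force: 30.0
```

```bash
python3 - <<'E'
from meas import *
go([.5492,-.0530,.115],137.4); print(bot.read_state()["opening"]*.087)
E
```

```text
pos [ 0.5378 -0.0751  0.1401] head 137.45 tilt [0.0004 0.0003] t 20.93 j6 -67.2 
 shift [0.0065 0.0239 0.0251] wz 0.05 rows>= 0.8
0.029578786725361503
```

Request:
play_rows:
  motion:
    - [[0.0075,0.0255,0,0,0,0],[0.0075,0.0255,0,0,0,0],[0.0075,0.0255,0.02,0,0,0],[0.0075,0.0255,0.02,0,0,0],[0.0075,0.0255,0.02,0,0,0],[0.0075,0.0255,0.02,0,0,0]]

```text
time_s: 21.43
position: [0.5485, -0.0545, 0.1199]
tcp_rot: [[-0.735, 0.678, -0.001], [0.678, 0.735, 0.0], [0.001, -0.0, -1.0]]
force: [0.3, 0.9, -0.7]
opening: 0.34
grasp_force: 30.0
```

```bash
python3 - <<'E'
from meas import *
p,h,d=avg(5); go([.5492,-.0530,.098],137.4)
s=bot.read_state();p=s["position"];z=p[2]-.0198+.016
tx=np.array([np.cos(np.radians(h)),np.sin(np.radians(h))]);ty=np.array([tx[1],-tx[0]])
b=circfit(d,p[:2],z,.010); print(b,(b[0]-p[:2])@tx,(b[0]-p[:2])@ty, proj(d,[*(p[:2]-.0008*tx),z]))
save(d,"w9.png",(200,160,440,340),3)
E
```

```text
avg pos [ 0.54908 -0.05463  0.1204 ] sd [1.e-04 9.e-05 8.e-05] head 137.34 F [ 0.03  0.07 -0.52] t 21.6833
pos [ 0.5491 -0.0545  0.1204] head 137.35 tilt [ 0.001  -0.0003] t 21.68 j6 -64.6 
 shift [0.001  0.0011 0.0224] wz -0.05 rows>= 0.5
(array([ 0.54711, -0.05713]), np.float64(67.1)) -0.0002987595387179522 -0.0033303375444253642 [324.18005131 310.81870626]
```

View pics/w9.png

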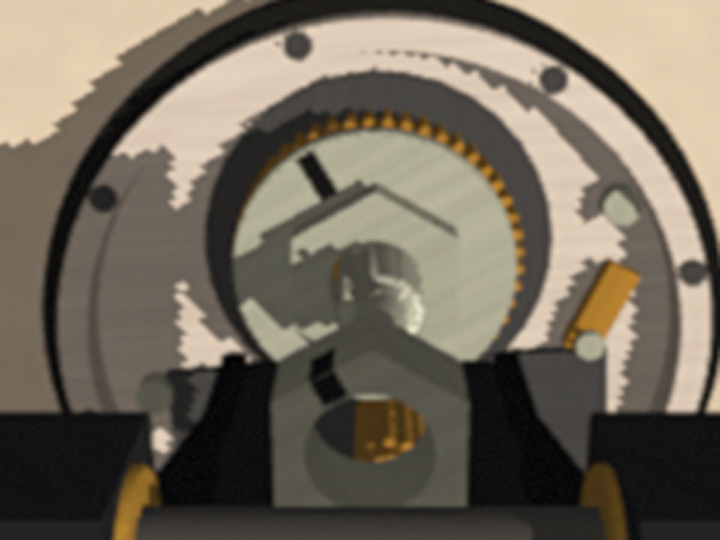

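The spacer is held squarely, with its bore at crop (370,453) as predicted and its mark parallel to the plate's bar. I lower it the same way.

Request:
play_rows:
  motion:
    - [[0.001,0.0011,0,0,0,0],[0.001,0.0011,0,0,0,0],[0.001,0.0011,0.01,0,0,0],[0.001,0.0011,0.019,0,0,0],[0.001,0.0011,0.022,0,0,0],[0.001,0.0011,0.022,0,0,0]]

```text
time_s: 22.18
position: [0.5478, -0.0521, 0.0962]
tcp_rot: [[-0.736, 0.677, -0.003], [0.677, 0.736, 0.001], [0.003, -0.002, -1.0]]
force: [0.1, -0.3, 0.1]
opening: 0.34
grasp_force: 30.0
```

Request:
play_rows:
  motion:
    - [[0,0,0.002,0,0,0],[0,0,0.004,0,0,0],[0,0,0.006,0,0,0],[0,0,0.008,0,0,0],[0,0,0.01,0,0,0],[0,0,0.012,0,0,0],[0,0,0.014,0,0,0],[0,0,0.014,0,0,0]]

```text
time_s: 22.85
position: [0.5487, -0.0524, 0.0835]
tcp_rot: [[-0.736, 0.677, -0.001], [0.677, 0.736, 0.0], [0.001, -0.0, -1.0]]
force: [1.3, -0.7, 0.2]
opening: 0.338
grasp_force: 30.0
```

Request:
play_rows:
  motion:
    - [[0,0,0.0007,0,0,0],[0,0,0.0014,0,0,0],[0,0,0.002,0,0,0],[0,0,0.0027,0,0,0],[0,0,0.0034,0,0,0],[0,0,0.004,0,0,0],[0,0,0.004,0,0,0]]

```text
time_s: 23.43
position: [0.5489, -0.0524, 0.0797]
tcp_rot: [[-0.736, 0.677, -0.0], [0.677, 0.736, 0.0], [0.0, -0.0, -1.0]]
force: [0.1, -0.1, -0.3]
opening: 0.338
grasp_force: 30.0
```

Request:
play_rows:
  motion:
    - [[0,0,0.001,0,0,0],[0,0,0.002,0,0,0],[0,0,0.003,0,0,0],[0,0,0.004,0,0,0],[0,0,0.0055,0,0,0],[0,0,0.007,0,0,0]]

```text
time_s: 23.93
position: [0.5489, -0.0524, 0.0727]
tcp_rot: [[-0.736, 0.677, 0.0], [0.677, 0.736, 0.0], [-0.0, 0.0, -1.0]]
force: [-0.2, -0.2, -1.0]
opening: 0.343
grasp_force: 30.0
```

Request:
play_rows:
  motion:
    - [[0,0,0.0015,0,0,0],[0,0,0.003,0,0,0],[0,0,0.0045,0,0,0],[0,0,0.006,0,0,0],[0,0,0.0075,0,0,0],[0,0,0.0085,0,0,0]]

```text
time_s: 24.43
position: [0.5488, -0.0524, 0.0641]
tcp_rot: [[-0.736, 0.677, -0.0], [0.677, 0.736, 0.0], [0.0, -0.0, -1.0]]
force: [0.6, 0.4, -0.9]
opening: 0.342
grasp_force: 30.0
```

Request:
play_rows:
  motion:
    - [[0,0,0.0006,0,0,0],[0,0,0.0012,0,0,0],[0,0,0.0018,0,0,0],[0,0,0.0018,0,0,0]]

```text
time_s: 24.77
position: [0.5489, -0.0524, 0.0625]
tcp_rot: [[-0.736, 0.677, -0.0], [0.677, 0.736, 0.0], [0.0, -0.0, -1.0]]
force: [1.0, 0.8, -1.1]
opening: 0.347
grasp_force: 30.0
```

Underside is at 42.7 mm, so I release and lift.

Request:
play_rows:
  fingers: 0.045
  motion:
    - [[0,0,0,0,0,0],[0,0,0,0,0,0],[0,0,0,0,0,0],[0,0,0,0,0,0],[0,0,0,0,0,0]]

```text
time_s: 25.18
position: [0.549, -0.0524, 0.0627]
tcp_rot: [[-0.736, 0.677, 0.0], [0.677, 0.736, -0.0], [-0.0, 0.0, -1.0]]
force: [-0.2, -0.2, 1.0]
opening: 0.511
grasp_force: 0.0
```

Request:
play_rows:
  motion:
    - [[0,0,-0.01,0,0,0],[0,0,-0.03,0,0,0],[0,0,-0.06,0,0,0],[0,0,-0.1,0,0,0],[0,0,-0.12,0,0,0],[0,0,-0.12,0,0,0],[0,0,-0.12,0,0,0]]

```text
time_s: 25.77
position: [0.5497, -0.0526, 0.1846]
tcp_rot: [[-0.736, 0.677, 0.004], [0.677, 0.736, -0.001], [-0.004, 0.002, -1.0]]
force: [-0.5, 0.2, -0.7]
opening: 0.514
grasp_force: 0.0
```

```bash
python3 - <<'E'
from meas import *
p,h,d=avg(3); o=[];c0=[.5497,-.0538]
N=320; xs=(np.arange(N)-N/2)*.00025
for z,rr in((.058,0),(.033,32)):
    X=np.array([[proj(d,[c0[0]-b,c0[1]-a,z]) for a in xs] for b in xs]).astype(np.float32)
    r=cv2.remap(d["frame"],X[...,0],X[...,1],cv2.INTER_CUBIC)[:,:,::-1].copy()
    if rr: cv2.circle(r,(160,160),rr*4,(0,255,0),1)
    else:
        H=np.radians(167.4+30+60*np.arange(6)); q=np.c_[160-17.32*4*np.sin(H),160-17.32*4*np.cos(H)].astype(np.int32); cv2.polylines(r,[q],True,(0,0,255),1)
    o.append(r)
cv2.imwrite("pics/w10.png",cv2.resize(np.hstack(o),(800,400)))
E
```

```text
avg pos [ 0.54813 -0.05218  0.18217] sd [0.00035 0.0001  0.00066] head 137.4 F [ 0.07 -0.38 -0.24] t 25.9167
```

View pics/w10.png

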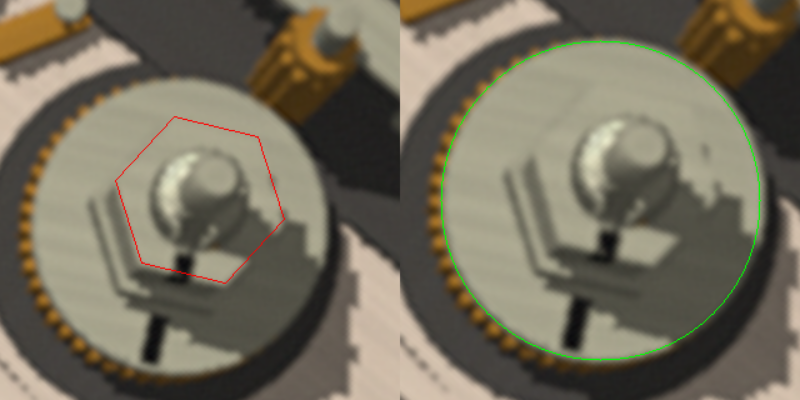

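Both parts are seated. The spacer's top face fits the hexagon at 58 mm, and its mark at (184,268) lines up with the plate bar at (152,340) and the keyway. Handing in.

```bash
python3 -c "
from rig import bot
print(bot.hand_in())"
```

```text
the job is handed in; nothing more can be done
None
```

I fitted the drag plate and then the spacer flat over the keyed sleeve, released both, and handed the job in at about 26 s; the last picture shows both tabs in line with the keyway, but no verdict came back.

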